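# Load the leaf drill jig, pin it and hold it shut

### The arm

A 6-joint arm with a two-finger parallel gripper is mounted at the origin on a cart in front of the work surface, level with it; the furniture and walls round the work are solid. World frame = base frame: x ahead of the robot, y to its left, z up, the work surface at z = 0. Lengths are in m, angles in rad, forces in N, time in s.
With the tool pointing down it reaches from about 0.35 to 0.85 m from the base axis. Payload 8.1 kg.
Tool frame: the origin (TCP) lies on the centre line of the jaws, within the pads' length; the fingertips stand 14 mm ahead of it and the grasp point (between the pads) lies 5 mm behind it; z points along the fingers, y is the direction in which the jaws open and shut (so a half turn about z gives the same grasp; the last joint's range is limited). The gripper opens to 93 mm and grips with 3 to 60 N. Pads are 15 mm wide; open, the fingers measure 128 mm over their backs; the gripper's body (75 mm by 188 mm) begins 65 mm behind the grasp point.
Start: joints at [-1.221, 0.13, 1.488, -0, 1.523, -0.085], TCP at [0.253, -0.544, 0.233] pointing down, gripper open.
Joint ranges: [-2.96, 2.96], [-0.89, 2.26], [0.02, 2.5], [-1.34, 4.48], [0, 2.73], [-2.66, 2.66]. Speed limits (rad/s): [2.39, 2.39, 2.79, 3.14, 3.14, 3.14].

### API

Orientations are given as a rotation vector (axis times angle).
In Python, from rig import sensors, vision, job, models gives the robot as it stands.
- The arm moves only by the tool carry_out, never from a script. Its argument "series" is a list of rows, each a list of 4 numbers: the shift along the tool's x, y, z in m, then the turn about the tool's z in degrees. In form: [[dx, dy, dz, twist], ...]. A call has 1 to 10 rows; each row is the pose to reach, as a shift and turn from the pose commanded when the call began, along the tool's axes at that moment; what a row does not reach only later rows make up. A row lasts 1/8 s, in which the tool goes at most 62.5 mm and 10.7 degrees, less where a joint would pass 70% of its speed; a pose out of reach is approached as far as the arm can. A call with a gripper value outside its range is refused whole. "jaw" is the closure, from 0 (fully open) to 1 (shut), set as the call begins (left out, the last holds). The fingers move at their own pace and stop on an object; "newtons" is the grip in N (left out, the last holds). Time passes only in rows, so rows that repeat a pose let the fingers close. It gives the time, the measured TCP pose, the force and the opening at its end, in the units of the state.
- sensors.get_state(): the state, without advancing time (a new reading comes with each control period).
- vision.camera(name): name is "scene" or "top"; returns a dict with "color" (420x560x3 uint8, blue, green, red), "fx", "fy", "cx", "cy" (pixels), "dist" ([k1, k2, p1, p2, k3] as OpenCV has them; the pictures are not rectified), "extrinsics" (4x4, takes a point from camera to world coordinates). Camera axes: x right, y up, looking along -z (the intrinsics and any distortion apply to the point x, -y, -z); pixel columns grow to the right and rows downward; lengths in m; the calibration is good to about 2 mm. A picture is of the moment at which its call begins. There is no depth.
- job.sign_off(): hands the job in, once; it reports no verdict.
Trained networks look in the newest picture that a camera, given by its name, has taken for a name from the list of things; names that differ only in an ending like _2 or _b are one class to them, and where a whole thing is asked for, a point or a joint stands for the part that bears it (a point fixed in the world has none). Each returns a list of dicts, best first, with "score" (0 to 1); they miss things now and then, are a little off and sometimes report something else, mostly with a low value. They report only what shows in the picture. A call takes as long as a camera call.
- models.spot_in(label, camera): "uv" ([column, row] in pixels, amid what is visible of it).
The state is a dict: "t": time; "q": joint angles; "joint_velocities": joint speeds; "joint_efforts": joint torques, N m; "tcp_pos": TCP position; "eef_rot": TCP orientation; "force": force on the tool from outside, world axes, zero at the start; "torque": the same for the moment, N m; "opening": finger opening in m.
Only numpy, scipy, OpenCV 4.12 (cv2) and the standard library are available. Lean on these libraries where they do the work, as an engineer would, in place of code of your own. Each camera call takes 0.05 s, during which the arm holds its last target. There are 200 camera calls.

### The job

Get the drill jig ready for drilling: lay the tabbed aluminium block in the jig's nest with its tab in the slot, swing the hinged leaf down over it, and push the steel pin down through the hole in the leaf into the post beneath. The leaf is sprung and lifts a little by itself, so finish while still holding the pin down, its collar tight on the leaf and the leaf pressed fully shut; do not let go. Leave the mug, the pliers and the roll of tape alone.

Things in the scene. Friction and masses are not known exactly. Their poses are not given: they have to be found in the camera images.
- jig: the fixed drill jig, grey base plate 170 x 110 x 12 mm (x, y, z). Origin at the centre of its underside on the bench; +x points from the pin post (front) to the hinge (rear), z up. On it: a nest of bare steel walls, a post 32 x 40 mm at x = -58 mm with its top 50 mm above the bench, the hinge post at x = +70 mm
- nest (a point): where the block's centre (half-way up) lies when it is seated in the nest: jig frame x = 5 mm, y = 0, 27 mm above the bench. The nest floor is 12 mm above the bench, the walls stand 12 mm above that floor and are 8 to 9 mm thick. Inside it is 55 x 41 mm (x, y), with a slot 19 mm wide in its front (-x) wall for the tab. Axes as the jig's
- block_centre (a point): centre (half-way up) of the loose aluminium block, 50 x 36 x 30 mm (x, y, z), 0.15 kg. A tab 13 mm wide, as high as the block, juts 12.5 mm from the middle of its -x end. It lies upright on the bench; the tab must point to the jig's -x (front) to fit the nest
- leaf (a joint): angle of the hinged leaf, rad: 0 = fully shut on a hard stop, grows as it opens up and back to the jig's +x; it stands open at 1.75 to 1.98 (stop at 2.0), held by friction. Pushed forward to below 0.9 rad it sinks on by itself, slowly. Its spring pad meets the seated block at about 0.08, so left alone it rests ajar at 0.03 to 0.08, pin in or not; about 7 N down at its hole shuts it fully
- hinge (a point): middle of the hinge line, along the jig's y: jig frame x = 70 mm, 52 mm above the bench. The leaf is a plate 10 mm thick and 96 mm wide, from 4 to 142 mm from this line, its underside (when shut) level with the line; the spring pad is under it, 65 mm from the line
- leaf_hole (a point): centre of the upper mouth of the leaf's through hole, 14 mm wide, 128 mm from the hinge line and 14 mm from the free edge. Turns with the leaf; when the leaf is shut it lies 12 mm above post_hole
- post_hole (a point): centre of the mouth of the hole in the pin post, 12 mm wide, 38 mm deep, vertical, with a 2 mm chamfer, 50 mm above the bench
- pin_knob (a point): centre of the knob of the loose steel pin, 0.06 kg: knob 16 mm wide and 27 mm high, under it a collar 26 mm wide and 5 mm thick, under that a shank 10 mm wide and 40 mm long that tapers over its last 8 mm to 4 mm. z points up along the pin from tip to knob. It starts upright in the wooden holder
- pin_collar (a point): centre of the underside of the pin's collar, 18.5 mm below pin_knob and 40 mm above the pin's tip. It meets leaf_hole when the collar sits on the leaf
- holder: the fixed wooden holder in which the pin stands, a block 60 x 60 x 45 mm with a 16 mm hole; origin at the centre of its underside; the pin's collar rests on its top
- mug: green and white mug, 78 x 116 x 101 mm, bystander; origin at the centre of its underside
- red_pliers: pliers with red handles, lying flat, 47 x 167 x 14 mm, bystander; origin at the centre of its underside
- black_tape: roll of black tape, 58 mm across and 19 mm high, bystander; origin at the centre of its underside

How it is judged:
On the way, in this order (a step that is already met when the one before it is completed fails the run):
1. the block sits in the nest with its tab in the slot (distance between block_centre and nest below 0.006 m and angle between the x axis of block_centre and the x axis of jig, either way round below 0.15 rad and angle between block_centre's own z axis and vertical below 0.08 rad), for 0.2 s.
2. the leaf is swung down onto the block (value of joint leaf below 0.13 rad and distance between block_centre and nest below 0.006 m), for 0.2 s.
3. the pin is through the leaf and in the post (z of pin_collar in the frame of post_hole below 0.03 m and horizontal distance between pin_collar and post_hole below 0.005 m and angle between pin_knob's own z axis and vertical below 0.15 rad), for 0.1 s.
At the end, for the whole second after the job is handed in: Held for the last second: block within 6 mm of its place in the nest and square to it (0.15 rad); leaf open less than 0.015 rad; pin upright (0.12 rad), within 4 mm of the post hole, collar within 5 mm of the mouth of the leaf's hole; robot bears on the pin with over 2 N (distance between block_centre and nest below 0.006 m and angle between the x axis of block_centre and the x axis of jig, either way round below 0.15 rad and value of joint leaf below 0.015 rad and distance between pin_collar and leaf_hole below 0.005 m and horizontal distance between pin_collar and post_hole below 0.004 m and angle between pin_knob's own z axis and vertical below 0.12 rad and contact force between any of the fingers, the arm and pin above 2 N); the arm keeps its last pose, push and grip.
It fails at once if a bystander (mug, pliers, tape) is moved more than 3 cm (distance of any of mug, red_pliers, black_tape from where it was at the start of the episode above 0.03 m).
It also fails if it takes over 66 s, if anything falls off the work surface, if the arm or the gripper's body presses on something with over 40 N, if the wrist force passes 120 N, or if a joint passes its speed limit or range.

## Working session

There is one attempt and no reset: what is moved stays moved. The work goes in short steps, Python scripts to look and compute and a tool call to move; the robot and the scene stay as the last step left them, time stands still between calls to the robot, and variables do not carry over. Pictures are saved under pics/ and viewed, about 8 in all and at most 12, crops included, and the job is handed in when it is done.

Besides the shell and the picture viewer there is one more tool, called after "Request:" by a JSON object that holds its "api" and its "payload". carry_out: Moves the arm, as the interface text tells. Its arguments: {"type":"object","properties":{"series":{"type":"array","items":{"type":"array","items":{"type":"number"}}},"jaw":{"type":"number"},"newtons":{"type":"number"}},"required":["series"]}

```bash
mkdir -p pics; cat > h.py <<'E'
import numpy as np, cv2
from scipy.spatial.transform import Rotation as R
from rig import sensors, vision, job, models
def cam(n, save=None):
    c=vision.camera(n)
    if save: cv2.imwrite(f'pics/{save}.png',c['color'])
    return c
def K(c): return np.array([[c['fx'],0,c['cx']],[0,c['fy'],c['cy']],[0,0,1.]])
def ray(c,uv):
    p=cv2.undistortPoints(np.array([[uv]],float),K(c),np.array(c['dist'],float))[0,0]
    E=np.array(c['extrinsics']); return E[:3,3],E[:3,:3]@np.array([p[0],-p[1],-1.])
def at_z(c,uv,z):
    o,d=ray(c,uv); return o+d*(z-o[2])/d[2]
def proj(c,P):
    E=np.array(c['extrinsics']); q=(np.atleast_2d(P)-E[:3,3])@E[:3,:3]; q=q*[1,-1,-1]
    return cv2.projectPoints(q,np.zeros(3),np.zeros(3),K(c),np.array(c['dist'],float))[0][:,0]
E
python3 - <<'E'
from h import *
print(sensors.get_state())
zs=dict(jig=.03,block_centre=.015,pin_knob=.06,holder=.03,leaf=.1,mug=.05,red_pliers=.007,black_tape=.01,leaf_hole=.1,post_hole=.05)
for n in ['top','scene']:
    c=cam(n,n+'0'); print(n,np.round(c['extrinsics'],3).tolist(),c['fx'])
    for k,z in zs.items():
        for r in models.spot_in(k,n)[:2]:
            print(k,round(r['score'],2),np.round(r['uv'],1),np.round(at_z(c,r['uv'],z),3))
E
```

```text
{'t': 0.0, 'q': array([-1.22142400e+00,  1.31125769e-01,  1.48927435e+00,  3.32622892e-06,
        1.52300996e+00, -8.54095041e-02]), 'joint_velocities': array([-0.00191726,  0.00075498,  0.00147881, -0.00031201,  0.00226312,
       -0.00114078]), 'joint_efforts': array([-1.46457791e-03, -5.59856343e+01, -4.91755235e+01,  7.63234170e-02,
        3.52016778e-02, -1.64638627e-04]), 'tcp_pos': array([ 0.25255647, -0.54365569,  0.23161128]), 'eef_rot': array([-3.06589097e+00, -6.77198204e-01,  3.70302903e-04]), 'force': array([-0.04156392,  0.31274092,  0.43466428]), 'torque': array([ 0.04601462,  0.01974079, -0.04817102]), 'opening': 0.092958325171345}
top [[0.022, 0.993, -0.117, 0.486], [-1.0, 0.019, -0.022, -0.101], [-0.019, 0.118, 0.993, 1.265], [0.0, 0.0, 0.0, 1.0]] 474.504912609191
jig 0.83 [253.4 241.1] [ 0.542 -0.004  0.03 ]
jig 0.63 [192.2 278.9] [0.439 0.154 0.03 ]
block_centre 0.71 [247.2 210.1] [0.625 0.016 0.015]
block_centre 0.56 [392.8 269.8] [ 0.474 -0.372  0.015]
pin_knob 0.6 [189. 281.] [0.435 0.156 0.06 ]
holder 0.83 [190.8 278.1] [0.441 0.158 0.03 ]
leaf 0.92 [246.9 2
[... 198 characters left out ...]
 [ 0.549 -0.003  0.05 ]
scene [[0.916, 0.35, -0.194, 0.414], [-0.4, 0.797, -0.452, -0.582], [-0.004, 0.492, 0.871, 1.02], [0.0, 0.0, 0.0, 1.0]] 394.1519765325596
jig 0.7 [246.9 198.7] [ 0.543 -0.004  0.03 ]
block_centre 0.73 [276.6 327.3] [ 0.478 -0.375  0.015]
pin_knob 0.4 [191.4 168.4] [0.424 0.143 0.06 ]
holder 0.94 [196.8 175.1] [0.433 0.135 0.03 ]
leaf 0.6 [264.7 173. ] [0.609 0.013 0.1  ]
red_pliers 0.72 [248.2 197.9] [0.55  0.01  0.007]
red_pliers 0.6 [266.9 139.4] [0.686 0.193 0.007]
black_tape 0.77 [346.7 288.5] [ 0.688 -0.356  0.01 ]
black_tape 0.38 [248.9 199.4] [0.55  0.003 0.01 ]
leaf_hole 0.67 [263.6 169.7] [0.611 0.025 0.1  ]
post_hole 0.64 [247.1 198.4] [ 0.541 -0.015  0.05 ]
```

```bash
python3 - <<'E'
import cv2
a=cv2.imread('pics/top0.png')
b=cv2.resize(a[90:320,150:430],None,fx=2.8,fy=2.6,interpolation=cv2.INTER_CUBIC); cv2.imwrite('pics/t0c.png',b)
a=cv2.imread('pics/scene0.png')
b=cv2.resize(a[110:370,150:430],None,fx=2.3,fy=2.3,interpolation=cv2.INTER_CUBIC); cv2.imwrite('pics/s0c.png',b)
E
```

```text
(no output)
```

View pics/t0c.png

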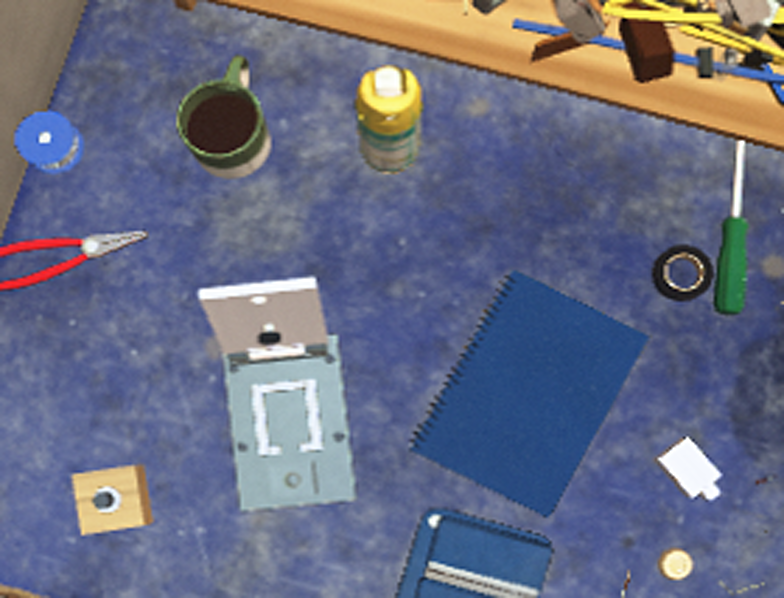

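View pics/s0c.png

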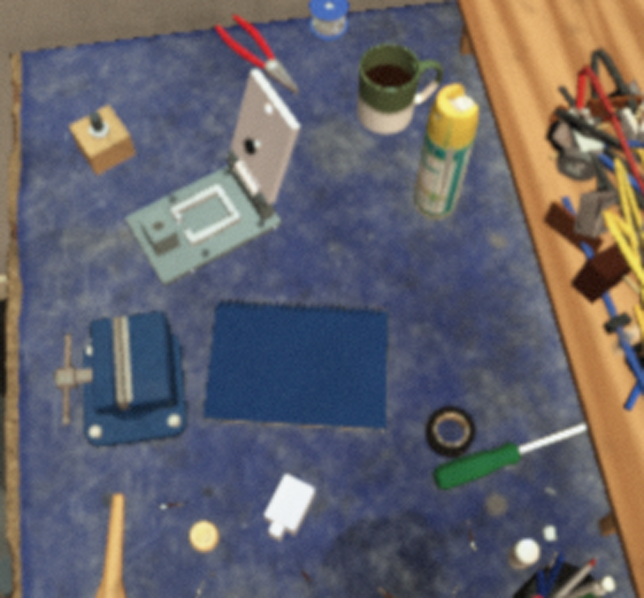

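The top crop shows the jig with its post at the front (290,480), the nest at (287,418) and the leaf open at the rear. The block is at (690,470) with its tab toward the lower right. The pin stands in the holder at (107,500). A vise, the blue one at (480,560), stands beside the jig. Next I fit the block, nest and pin to their silhouettes.

```bash
cat > fit.py <<'E'
from h import *
from scipy.optimize import minimize
S=4
def prism(c,poly,z0,z1,pose,box):
    x,y,a=pose; co,s=np.cos(a),np.sin(a); m=np.zeros(((box[3]-box[1])*S,(box[2]-box[0])*S),np.uint8)
    for P in poly:
        P=np.array(P)/1000; n=len(P)
        X=np.c_[x+co*P[:,0]-s*P[:,1],y+s*P[:,0]+co*P[:,1]]
        uv=np.r_[proj(c,np.c_[X,np.full(n,z0)]),proj(c,np.c_[X,np.full(n,z1)])]
        uv=((uv-[box[0]-.5,box[1]-.5])*S)
        h=cv2.convexHull(uv.astype(np.float32)); cv2.fillPoly(m,[np.round((h-.5)*16).astype(np.int32)],255,shift=4)
    return cv2.GaussianBlur(cv2.resize(m,None,fx=1/S,fy=1/S,interpolation=cv2.INTER_AREA).astype(float)/255,(0,0),.6)
def rect(x0,x1,y0,y1): return [(x0,y0),(x1,y0),(x1,y1),(x0,y1)]
BLOCK=[rect(-25,25,-18,18),rect(-37.5,-25,-6.5,6.5)]
w=8.5
NEST=[rect(32.5,32.5+w,-20.5-w,20.5+w),rect(-22.5-w,32.5+w,20.5,20.5+w),rect(-22.5-w,32.5+w,-20.5-w,-20.5),rect(-22.5-w,-22.5,9.5,20.5),rect(-22.5-w,-22.5,-20.5,-9.5)]
def fit(cs,poly,z0,z1,p0,r=34,lo=120,hi=225,z=.015,ctr=(0,0)):
    dat=[]
    for c in cs:
        u=proj(c,[p0[0]+ctr[0],p0[1]+ctr[1],z])[0].round().astype(int); b=(u[0]-r,u[1]-r,u[0]+r,u[1]+r)
        g=c['color'][b[1]:b[3],b[0]:b[2]].min(2).astype(float); dat.append((c,b,np.clip((g-lo)/(hi-lo),0,1)))
    f=lambda p:sum(((prism(c,poly,z0,z1,p,b)-g)**2).mean() for c,b,g in dat)
    best=None
    for da in (-.25,0,.25):
        q=np.array([p0[0],p0[1],p0[2]+da])
        r_=minimize(f,q,method='Nelder-Mead',options=dict(initial_simplex=[q,q+[.008,0,0],q+[0,.008,0],q+[0,0,.12]],xatol=1e-5,fatol=1e-7))
        if best is None or r_.fun<best.fun: best=r_
    return best.x.round(4),round(best.fun,4)
E
python3 - <<'E'
from fit import *
T=cam('top');S_=cam('scene')
g=lambda c,u,v:c['color'][v,u].tolist()
print('blk px',g(T,396,270),'base',g(T,245,265),'wall',g(T,243,251))
for nm,cs in (('top',[T]),('scene',[S_]),('both',[T,S_])):
    print(nm,'block',fit(cs,BLOCK,0,.03,(.474,-.372,.73)))
    print(nm,'nest',fit(cs,NEST,.012,.024,(.535,-.003,.05),r=24,lo=190,hi=245))
for c,n,pts in ((T,'top',[(293,480),(107,497),(243,508),(354,498),(107,503)]),(S_,'scene',[(155,228),(97,122),(97,130)])):
    for p in pts:
        uv=(150+p[0]/2.8,90+p[1]/2.6) if n=='top' else (150+p[0]/2.3,110+p[1]/2.3)
        print(n,p,[at_z(c,uv,z).round(4)[:2].tolist() for z in (.012,.045,.05,.0635,.077)])
E
```

```text
blk px [254, 248, 246] base [163, 160, 136] wall [252, 242, 235]
top block (array([ 0.4755, -0.3799,  0.7123]), np.float64(0.0079))
top nest (array([ 5.141e-01, -1.000e-04,  1.445e-01]), np.float64(0.0405))
scene block (array([ 0.475 , -0.3764,  0.6907]), np.float64(0.0026))
scene nest (array([0.513 , 0.0023, 0.106 ]), np.float64(0.0726))
both block (array([ 0.475 , -0.3776,  0.7172]), np.float64(0.014))
both nest (array([ 5.144e-01, -4.000e-04,  1.385e-01]), np.float64(0.1152))
top (293, 480) [[0.4548, -0.0082], [0.4556, -0.0106], [0.4557, -0.011], [0.4561, -0.012], [0.4564, -0.013]]
top (107, 497) [[0.4325, 0.168], [0.4339, 0.161], [0.4341, 0.1599], [0.4347, 0.157], [0.4353, 0.1541]]
top (243, 508) [[0.4253, 0.0382], [0.4269, 0.0345], [0.4272, 0.034], [0.4278, 0.0325], [0.4285, 0.031]]
top (354, 498) [[0.4381, -0.0659], [0.4393, -0.0668], [0.4395, -0.0669], [0.44, -0.0673], [0.4405, -0.0677]]
top (107, 503) [[0.4264, 0.1678], [0.428, 0.1608], [0.4282, 0.1597], [0.4288, 0.1568], [0.4295, 0.1539]]
scene (155, 228) [[0.4529, 0.0082], [0.4516, -0.0111], [0.4514, -0.014], [0.4509, -0.0219], [0.4504, -0.0298]]
scene (97, 122) [[0.4329, 0.198], [0.4323, 0.1725], [0.4322, 0.1686], [0.432, 0.1582], [0.4317, 0.1478]]
scene (97, 130) [[0.4291, 0.1851], [0.4286, 0.16], [0.4285, 0.1562], [0.4283, 0.146], [0.4281, 0.1357]]
```

Request:
{"api": "carry_out", "payload": {"series": [[0,0,0.03,0]], "jaw": 0.0}}

```text
t: 1.32
tcp_pos: [0.2534, -0.5461, 0.2055]
eef_rot: [3.062, 0.676, 0.001]
force: [0.3, -0.3, -0.3]
opening: 0.0932
```

```bash
cat >> h.py <<'E'
def go(pos,yaw=None):
    s=sensors.get_state(); M=R.from_rotvec(s['eef_rot']).as_matrix()
    psi=np.arctan2(M[1,0],M[0,0]); d=M.T@(np.array(pos)-s['tcp_pos'])
    tw=0 if yaw is None else -((yaw-psi+np.pi/2)%np.pi-np.pi/2)
    print('t',s['t'],'move',(d*1000).round(1),'mm twist',np.degrees(tw).round(1),'psi',psi.round(4),'open',round(s['opening'],4),'F',s['force'].round(1))
E
python3 - <<'E'
from h import *
go((.475,-.378,.10),.70)
E
```

```text
t 1.325 move [271.8 -59.7 105. ] mm twist -15.2 psi 0.4348 open 0.0932 F [ 0.3 -0.3 -0.3]
```

Request:
{"api": "carry_out", "payload": {"series": [[0.055,-0.012,0.02,-4],[0.11,-0.024,0.045,-8],[0.165,-0.036,0.07,-12],[0.22,-0.048,0.09,-15.2],[0.255,-0.056,0.105,-15.2],[0.272,-0.06,0.105,-15.2],[0.272,-0.06,0.105,-15.2],[0.272,-0.06,0.105,-15.2]]}}

```text
t: 2.33
tcp_pos: [0.4737, -0.3766, 0.0987]
eef_rot: [2.95, 1.075, 0.0]
force: [0.0, 0.2, -0.2]
opening: 0.0926
```

```bash
python3 - <<'E'
from h import *
go((.475,-.378,.030),.70)
E
```

```text
t 2.325 move [ 0.1  1.7 68.7] mm twist -0.1 psi 0.6991 open 0.0926 F [ 0.   0.2 -0.2]
```

Request:
{"api": "carry_out", "payload": {"series": [[0,0.0015,0.04,0],[0,0.0015,0.068,0],[0,0.0015,0.068,0],[0,0.0015,0.068,0]]}}

```text
t: 2.82
tcp_pos: [0.4752, -0.3778, 0.0313]
eef_rot: [2.95, 1.075, 0.001]
force: [0.7, -0.5, 1.4]
opening: 0.0933
```

Request:
{"api": "carry_out", "payload": {"series": [[0,0,0,0],[0,0,0,0],[0,0,0,0],[0,0,0,0],[0,0,0,0],[0,0,0,0]], "jaw": 1.0, "newtons": 30}}

```text
t: 3.58
tcp_pos: [0.4752, -0.3763, 0.0296]
eef_rot: [-2.951, -1.077, -0.0]
force: [1.0, -0.6, -0.1]
opening: 0.0374
```

Request:
{"api": "carry_out", "payload": {"series": [[0,0,-0.04,0],[0,0,-0.09,0],[0,0,-0.09,0],[0,0,-0.09,0]]}}

```text
t: 4.08
tcp_pos: [0.4748, -0.376, 0.1189]
eef_rot: [-2.95, -1.077, 0.001]
force: [0.5, 0.6, -3.5]
opening: 0.0356
```

```bash
python3 - <<'E'
from fit import *
x,y,a=.515,-.003,.125
go((x+.005*np.cos(a),y+.005*np.sin(a),.12),a)
E
```

```text
t 4.075 move [ 275.2 -256.7   -0.9] mm twist 32.9 psi 0.7001 open 0.0356 F [ 0.5  0.6 -3.5]
```

Request:
{"api": "carry_out", "payload": {"series": [[0.04,-0.037,0,4.7],[0.08,-0.073,0,9.4],[0.12,-0.11,0,14.1],[0.16,-0.147,0,18.8],[0.2,-0.183,0,23.5],[0.235,-0.22,0,28.2],[0.26,-0.243,0,32.9],[0.272,-0.257,0,32.9],[0.272,-0.257,0,32.9],[0.272,-0.257,0,32.9]]}}

```text
t: 5.32
tcp_pos: [0.5172, -0.0055, 0.119]
eef_rot: [3.135, 0.198, -0.002]
force: [0.1, -0.3, -2.3]
opening: 0.0357
```

```bash
python3 - <<'E'
from fit import *
T=cam('top','top1'); S_=cam('scene','scene1'); s=sensors.get_state(); print(s['tcp_pos'],s['t'])
a=cv2.resize(T['color'][180:290,200:300],None,fx=5,fy=5,interpolation=cv2.INTER_CUBIC)
b=cv2.resize(S_['color'][135:245,190:290],None,fx=5,fy=5,interpolation=cv2.INTER_CUBIC)
cv2.imwrite('pics/v1.png',cv2.resize(np.hstack([a,b]),(800,440)))
E
```

```text
[ 0.51745573 -0.00566287  0.11939921] 5.425
```

View pics/v1.png

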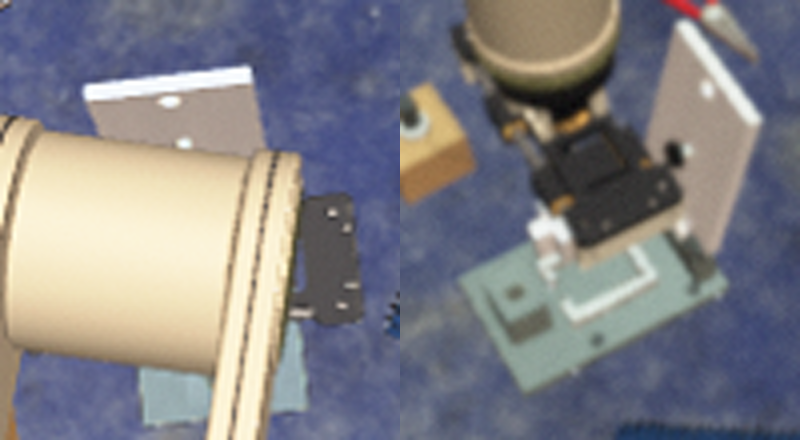

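The picture shows the gripper over the nest with the arm hiding the block from above. I'll refine the jig pose from the first, unobstructed pictures, using the base plate and nest walls together.

```bash
cat > jig.py <<'E'
from fit import *
T=cam('top');S_=cam('scene')
T['color']=cv2.imread('pics/top0.png');S_['color']=cv2.imread('pics/scene0.png')
BASE=[rect(-85,85,-55,55)]; POST=[rect(-74,-42,-20,20)]
def setup(c,p0):
    u=proj(c,[p0[0]-.02,p0[1],.015])[0].round().astype(int); b=(u[0]-40,u[1]-40,u[0]+40,u[1]+40)
    W=prism(c,[rect(-105,38,-75,75)],.0,.012,p0,b)>.5
    W&=~(prism(c,[rect(-80,-38,-24,24)],.012,.05,p0,b)>.05)
    return c,b,W,c['color'][b[1]:b[3],b[0]:b[2],2].astype(float)
def run(cs,p0):
    D=[setup(c,p0) for c in cs]
    def f(p,out=False):
        e=0
        for c,b,W,g in D:
            B=prism(c,BASE,0,.012,p,b);N=prism(c,NEST,.012,.024,p,b)
            A=np.stack([np.ones_like(B),B*(1-N),N],-1)[W]
            x,res,*_=np.linalg.lstsq(A,g[W],rcond=None); e+=((A@x-g[W])**2).mean()
        return e
    q=np.array(p0)
    r=minimize(f,q,method='Nelder-Mead',options=dict(initial_simplex=[q,q+[.006,0,0],q+[0,.006,0],q+[0,0,.06]],xatol=1e-5,fatol=1e-4))
    return r.x.round(4),round(r.fun,1)
for cs in ([T],[S_],[T,S_]): print(run(cs,(.515,-.003,.125)))
E
python3 jig.py
```

```text
(array([ 0.5143, -0.0008,  0.1366]), np.float64(165.0))
(array([0.5123, 0.0006, 0.1396]), np.float64(144.0))
(array([ 5.147e-01, -5.000e-04,  1.411e-01]), np.float64(316.7))
```

```bash
python3 - <<'E'
from h import *
go((.5197,.0009,.058),.139)
E
```

```text
t 5.525 move [ 2.9 -6.1 61.6] mm twist -0.8 psi 0.1248 open 0.0358 F [-0.1  0.6 -0.7]
```

Request:
{"api": "carry_out", "payload": {"series": [[0.003,-0.006,0,-0.8],[0.003,-0.006,0.04,-0.8],[0.003,-0.006,0.061,-0.8],[0.003,-0.006,0.061,-0.8],[0.003,-0.006,0.061,-0.8]]}}

```text
t: 6.15
tcp_pos: [0.5205, 0.0018, 0.0597]
eef_rot: [3.134, 0.22, 0.002]
force: [0.2, 0.4, -0.8]
opening: 0.0362
```

```bash
python3 - <<'E'
from fit import *
S_=cam('scene','scene2')
go((.5197,.0009,.0415),.139)
b=cv2.resize(S_['color'][140:250,190:310],None,fx=6,fy=5,interpolation=cv2.INTER_CUBIC)
cv2.imwrite('pics/v2.png',b)
E
```

```text
t 6.2 move [-1.3  0.7 18.6] mm twist 0.1 psi 0.14 open 0.0355 F [ 0.6 -0.1 -1.1]
```

View pics/v2.png

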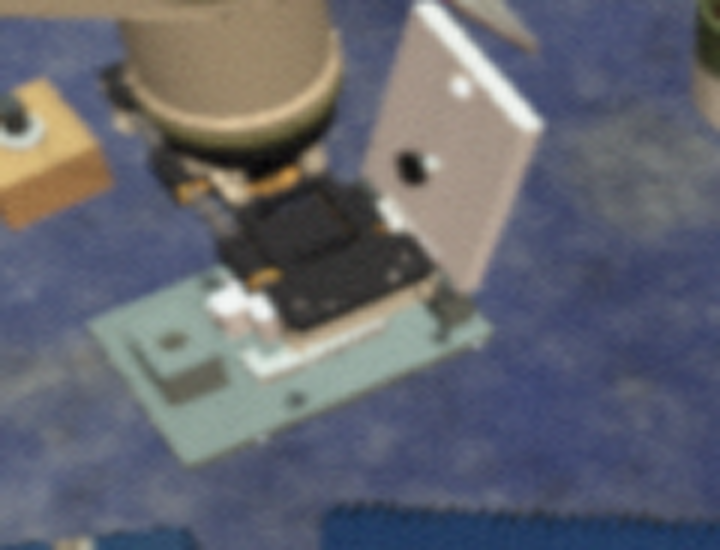

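The picture shows the block's tab at about (265,305), just over the slot in the front wall. I'll lower in small steps and watch the force.

Request:
{"api": "carry_out", "payload": {"series": [[-0.001,0.0007,0.006,0],[-0.001,0.0007,0.009,0],[-0.001,0.0007,0.009,0]]}}

```text
t: 6.58
tcp_pos: [0.5186, 0.001, 0.0493]
eef_rot: [-3.134, -0.22, 0.001]
force: [-0.6, -0.0, -2.0]
opening: 0.0359
```

Request:
{"api": "carry_out", "payload": {"series": [[0,0,0.004,0],[0,0,0.007,0],[0,0,0.007,0],[0,0,0.007,0]]}}

```text
t: 7.08
tcp_pos: [0.519, 0.001, 0.0426]
eef_rot: [3.134, 0.219, 0.0]
force: [0.3, -0.6, -1.2]
opening: 0.0352
```

Request:
{"api": "carry_out", "payload": {"series": [[0,0,0.002,0],[0,0,0.002,0]]}}

```text
t: 7.32
tcp_pos: [0.5195, 0.0008, 0.0423]
eef_rot: [3.134, 0.22, 0.001]
force: [-6.3, -1.1, 14.4]
opening: 0.0354
```

Request:
{"api": "carry_out", "payload": {"series": [[0,0,-0.001,0],[0,0,-0.001,0],[0,0,-0.001,0],[0,0,-0.001,0]], "jaw": 0.3}}

```text
t: 7.82
tcp_pos: [0.5188, 0.001, 0.0414]
eef_rot: [-3.134, -0.219, 0.001]
force: [-0.8, 0.0, -0.4]
opening: 0.0646
```

Request:
{"api": "carry_out", "payload": {"series": [[0,0,-0.03,0],[0,0,-0.08,0],[0,0,-0.14,0],[0,0,-0.18,0],[0,0,-0.18,0],[0,0,-0.18,0]]}}

```text
t: 8.57
tcp_pos: [0.5186, 0.001, 0.2208]
eef_rot: [-3.134, -0.219, 0.001]
force: [-0.2, -0.6, 0.3]
opening: 0.0654
```

```bash
python3 - <<'E'
from fit import *
S_=cam('scene','scene3')
b=cv2.resize(S_['color'][140:250,190:310],None,fx=6,fy=5,interpolation=cv2.INTER_CUBIC)
cv2.imwrite('pics/v3.png',b)
j=np.array([.5135,0,.139]); P=lambda x,y,z:(j[0]+x*np.cos(j[2])-y*np.sin(j[2]),j[1]+x*np.sin(j[2])+y*np.cos(j[2]),z)
print(fit([S_],BLOCK,.012,.042,(.5185,.0007,.139),r=22,lo=190,hi=245,z=.03), 'nest',P(.005,0,0))
go((.5205,.0009,.21),.139)
print('behind leaf',P(.16,0,.19))
E
```

```text
(array([ 0.5233,  0.0043, -0.1768]), np.float64(0.0538)) nest (np.float64(0.5184517752209803), np.float64(0.0006927641452075417), 0)
t 8.625 move [ 2.4  0.5 10. ] mm twist 0.0 psi 0.1398 open 0.065 F [-0.3  0.  -0.1]
behind leaf (np.float64(0.6719568070713707), np.float64(0.022168452646641336), 0.19)
```

View pics/v3.png

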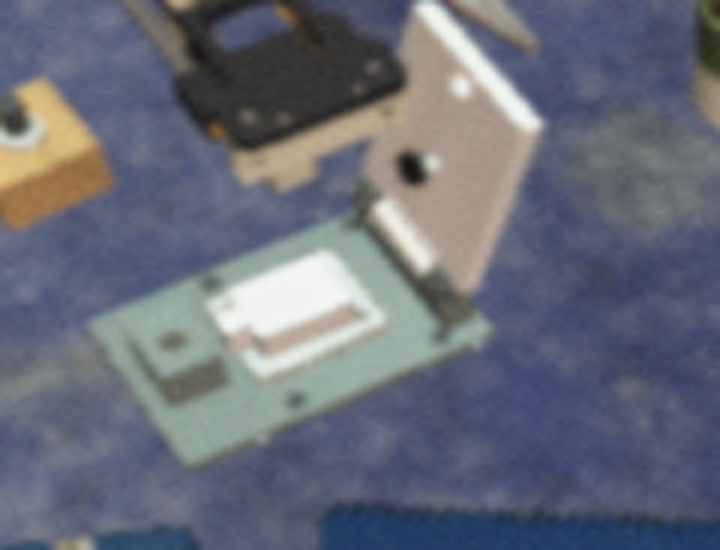

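The block is in the nest with its tab in the slot at (235,335), and the leaf is still open. I'll pass over the leaf and come down behind it.

Request:
{"api": "carry_out", "payload": {"series": [[0,0,-0.035,0],[0.03,0,-0.04,0],[0.085,0,-0.04,0],[0.14,0,-0.04,0],[0.162,0,-0.04,0],[0.165,0,-0.04,0],[0.165,0,-0.01,0],[0.165,0,0.04,0],[0.165,0,0.046,0],[0.165,0,0.046,0]], "jaw": 1.0}}

```text
t: 9.88
tcp_pos: [0.6817, 0.0239, 0.176]
eef_rot: [-3.134, -0.219, 0.002]
force: [1.3, -0.1, 0.1]
opening: 0.0001
```

Request:
{"api": "carry_out", "payload": {"series": [[-0.015,0,0,0],[-0.03,0,0,0],[-0.045,0,0,0],[-0.06,0,0,0],[-0.07,0,0,0]]}}

```text
t: 10.5
tcp_pos: [0.6144, 0.0141, 0.1794]
eef_rot: [3.133, 0.219, 0.009]
force: [2.3, 1.1, 0.8]
opening: 0.0004
```

```bash
python3 - <<'E'
from fit import *
S_=cam('scene','scene4'); print(sensors.get_state()['force'])
cv2.imwrite('pics/v4.png',cv2.resize(S_['color'][110:250,170:330],None,fx=4,fy=4,interpolation=cv2.INTER_CUBIC))
E
```

```text
[1.45434958 0.51453775 0.57229289]
```

View pics/v4.png

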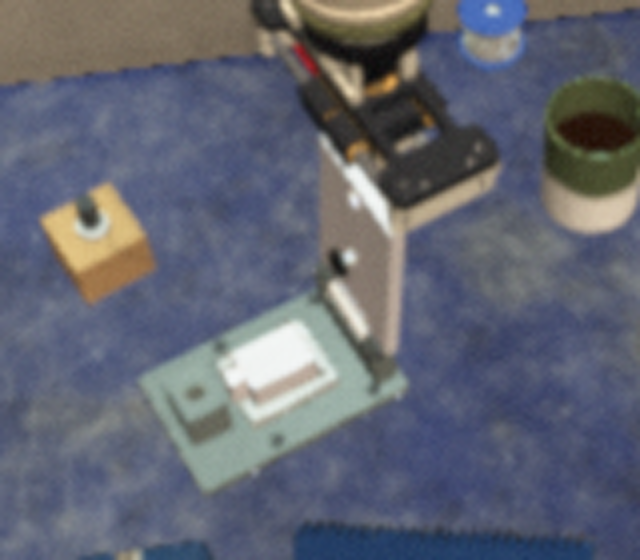

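The leaf has started to follow and is near vertical, with the fingers behind its top at (385,190). I'll keep pushing forward while going slightly down.

Request:
{"api": "carry_out", "payload": {"series": [[-0.02,0,0.002,0],[-0.04,0,0.005,0],[-0.06,0,0.01,0],[-0.08,0,0.015,0],[-0.1,0,0.02,0],[-0.115,0,0.026,0],[-0.13,0,0.034,0],[-0.14,0,0.042,0],[-0.14,0,0.042,0]]}}

```text
t: 11.68
tcp_pos: [0.4737, -0.0053, 0.1333]
eef_rot: [-3.134, -0.219, 0.001]
force: [0.1, -0.7, 0.7]
opening: 0.0003
```

```bash
python3 - <<'E'
from fit import *
S_=cam('scene','scene5'); print(sensors.get_state()['force'])
cv2.imwrite('pics/v5.png',cv2.resize(S_['color'][110:250,170:330],None,fx=4,fy=4,interpolation=cv2.INTER_CUBIC))
E
```

```text
[ 0.19953491 -0.70681203  0.49120552]
```

View pics/v5.png

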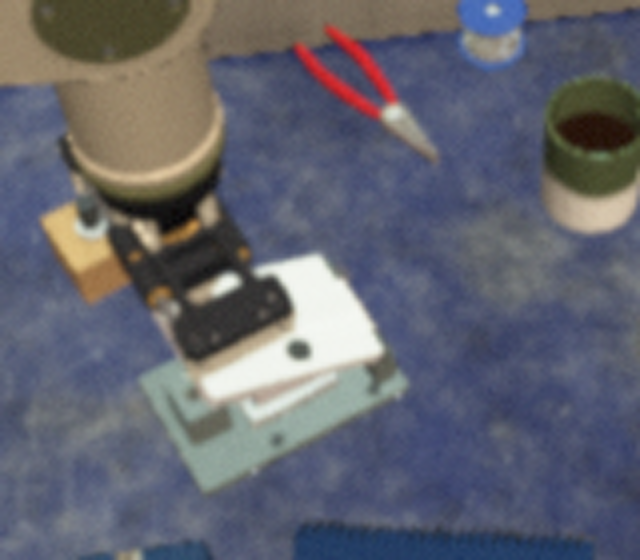

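The leaf is past the balance point and sinking. Meanwhile I locate the pin by fitting its collar and knob in the first pictures.

```bash
cat > pin.py <<'E'
from fit import *
th=np.linspace(0,2*np.pi,24,endpoint=False)
circ=lambda r:[np.c_[r*np.cos(th),r*np.sin(th)]]
def pinfit(cs,p0,zc=.045,r=9):
    D=[]
    for c in cs:
        u=proj(c,[*p0,zc+.016])[0].round().astype(int); b=(u[0]-r,u[1]-r,u[0]+r,u[1]+r); D.append((c,b,c['color'][b[1]:b[3],b[0]:b[2]].astype(float).reshape(-1,3)))
    def f(p):
        e=0
        for c,b,g in D:
            q=(p[0],p[1],0); C=prism(c,circ(13),zc,zc+.005,q,b);N=prism(c,circ(8),zc+.005,zc+.032,q,b);Tp=prism(c,circ(8),zc+.0315,zc+.032,q,b)
            A=np.stack([np.ones_like(C),C*(1-N),N-Tp,Tp],-1).reshape(-1,4)
            x=np.linalg.lstsq(A,g,rcond=None)[0]; e+=((A@x-g)**2).mean()
        return e
    q=np.array(p0); m=minimize(f,q,method='Nelder-Mead',options=dict(initial_simplex=[q,q+[.006,0],q+[0,.006]],xatol=1e-5,fatol=1e-3))
    return m.x.round(4),round(m.fun,1)
E
python3 - <<'E'
from pin import *
T=cam('top');S_=cam('scene')
T['color']=cv2.imread('pics/top0.png');S_['color']=cv2.imread('pics/scene0.png')
for cs in ([T],[S_],[T,S_]): print(pinfit(cs,(.433,.158)))
go((.433,.157,.13),.139)
E
```

```text
(array([0.4324, 0.1626]), np.float64(168.6))
(array([0.4307, 0.1637]), np.float64(1029.9))
(array([0.4322, 0.1628]), np.float64(1288.3))
t 11.825 move [ -18.9 -166.6    4.1] mm twist 0.0 psi 0.1399 open 0.0002 F [-1.  -0.1 -0.1]
```

```bash
python3 - <<'E'
from pin import *
T=cam('top');S_=cam('scene'); o=[]
for c,f in ((T,'top0'),(S_,'scene0')):
    c['color']=cv2.imread(f'pics/{f}.png'); u=proj(c,[.432,.160,.06])[0].round().astype(int)
    im=cv2.resize(c['color'][u[1]-20:u[1]+20,u[0]-20:u[0]+20],(400,400),interpolation=cv2.INTER_NEAREST)
    for r,z,col in ((.008,.077,(0,0,255)),(.013,.05,(0,255,0)),(.013,.045,(255,255,0))):
        P=np.c_[.4324+r*np.cos(th),.1626+r*np.sin(th),np.full(24,z)]
        cv2.polylines(im,[(((proj(c,P)-u+20+.5)*10).astype(np.int32))],True,col,1)
    o.append(im)
cv2.imwrite('pics/ov.png',np.hstack(o))
E
```

```text
(no output)
```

View pics/ov.png

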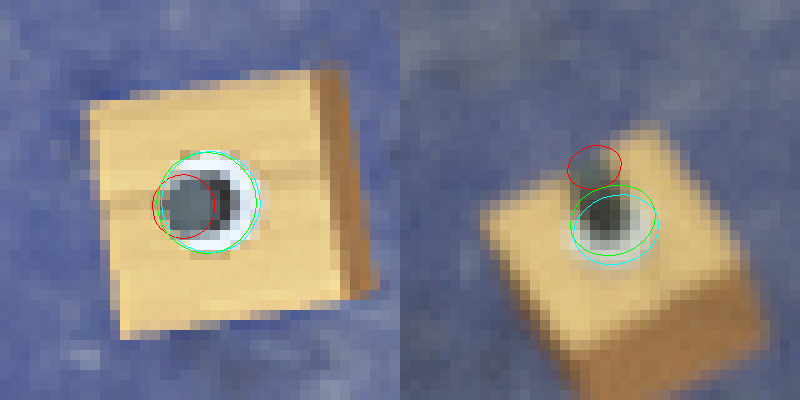

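The overlay matches the collar to about 1 mm in the top view. In the scene view it is about 2 mm off. I'll use (0.4315, 0.1615) for the pin.

Request:
{"api": "carry_out", "payload": {"series": [[-0.01,-0.04,-0.01,0],[-0.02,-0.09,-0.01,0],[-0.02,-0.14,-0.01,0],[-0.02,-0.168,-0.01,0],[-0.02,-0.17,0.0,0],[-0.02,-0.17,0.0,0],[-0.02,-0.17,0.0,0]], "jaw": 0.4, "newtons": 30}}

```text
t: 12.8
tcp_pos: [0.431, 0.1592, 0.1334]
eef_rot: [3.134, 0.218, -0.001]
force: [-0.0, 0.3, 0.3]
opening: 0.0557
```

```bash
python3 - <<'E'
from h import *
go((.4315,.1615,.067),.139)
E
```

```text
t 12.8 move [ 0.9 -2.2 66.4] mm twist -0.0 psi 0.1386 open 0.0557 F [-0.   0.3  0.3]
```

Request:
{"api": "carry_out", "payload": {"series": [[0.001,-0.002,0.03,0],[0.001,-0.002,0.055,0],[0.001,-0.002,0.065,0],[0.001,-0.002,0.065,0],[0.001,-0.002,0.065,0]]}}

```text
t: 13.42
tcp_pos: [0.4325, 0.1624, 0.0698]
eef_rot: [-3.134, -0.219, -0.003]
force: [-0.2, 0.6, -0.0]
opening: 0.0559
```

Request:
{"api": "carry_out", "payload": {"series": [[0,0,0,0],[0,0,0,0],[0,0,0,0],[0,0,0,0],[0,0,0,0],[0,0,0,0]], "jaw": 1.0, "newtons": 40}}

```text
t: 14.18
tcp_pos: [0.4316, 0.1623, 0.0687]
eef_rot: [3.134, 0.22, -0.0]
force: [0.0, -0.1, 0.3]
opening: 0.015
```

Request:
{"api": "carry_out", "payload": {"series": [[0,0,-0.04,0],[0,0,-0.09,0],[0,0,-0.09,0],[0,0,-0.09,0]]}}

```text
t: 14.68
tcp_pos: [0.4314, 0.1623, 0.1582]
eef_rot: [-3.134, -0.22, 0.0]
force: [-0.7, -0.5, -0.9]
opening: 0.0149
```

```bash
python3 - <<'E'
from h import *
T=cam('top','top6');S_=cam('scene','scene6')
a=cv2.resize(T['color'][170:310,160:300],(400,400),interpolation=cv2.INTER_CUBIC)
b=cv2.resize(S_['color'][110:250,150:290],(400,400),interpolation=cv2.INTER_CUBIC)
cv2.imwrite('pics/v6.png',np.hstack([a,b]))
j=np.array([.5137,-.0003,.139]); P=lambda x,y,z:(j[0]+x*np.cos(j[2])-y*np.sin(j[2]),j[1]+x*np.sin(j[2])+y*np.cos(j[2]),z)
print(P(-.058,0,.14)); go(P(-.058,0,.14),.139)
E
```

```text
(np.float64(0.45625940743662813), np.float64(-0.008336064084407483), 0.14)
t 14.775 move [  1.8 172.4  17. ] mm twist 0.0 psi 0.1398 open 0.0154 F [-0.5 -0.3 -1.7]
```

View pics/v6.png

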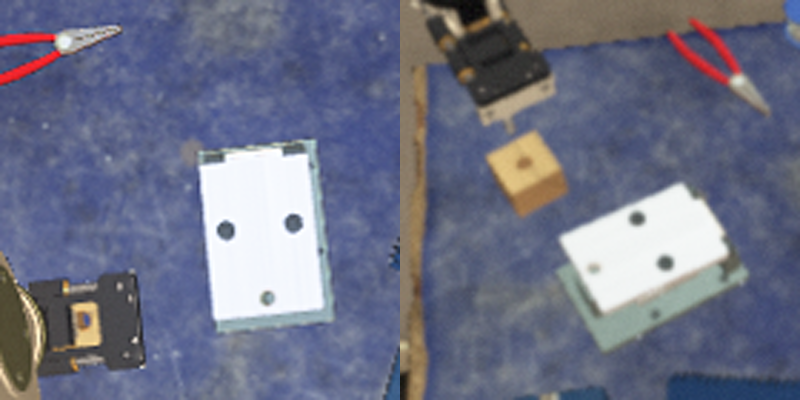

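The pin is held, its shank showing below the fingers at (510,125) in the scene half, and the leaf is nearly shut over the block. I'll check the pin's place in the jaws and the leaf hole with overlays.

```bash
python3 - <<'E'
from pin import *
T=cam('top');S_=cam('scene'); s=sensors.get_state(); t=s['tcp_pos']; print(t)
def ov(c,ctr,rings,n=18):
    u=proj(c,ctr)[0].round().astype(int); im=cv2.resize(c['color'][u[1]-n:u[1]+n,u[0]-n:u[0]+n],(400,400),interpolation=cv2.INTER_NEAREST)
    for (x,y,z),r,col in rings:
        P=np.c_[x+r*np.cos(th),y+r*np.sin(th),np.full(24,z)]; cv2.polylines(im,[((proj(c,P)-u+n+.5)*400/(2*n)).astype(np.int32)],True,col,1)
    return im
zc=t[2]-.0237
pin=[((t[0],t[1],zc),.013,(0,255,0)),((t[0],t[1],zc-.03),.005,(0,0,255)),((t[0],t[1],zc-.04),.002,(0,255,255))]
h=(.4563,-.0083,.066)
a=ov(S_,(t[0],t[1],zc-.02),pin); b=ov(T,h,[(h,.007,(0,0,255))]); c=ov(S_,h,[(h,.007,(0,0,255))])
cv2.imwrite('pics/v7.png',cv2.resize(np.hstack([a,b,c]),(798,266*1)))
for n,k in (('top',T),('scene',S_)):
    for r in models.spot_in('leaf_hole',n)[:1]: print(n,r['score'],[at_z(k,r['uv'],z).round(4)[:2].tolist() for z in (.062,.066,.072)])
E
```

```text
[0.4305512  0.16210827 0.15702513]
top 0.67 [[0.5156, 0.0002], [0.5155, -0.0001], [0.5154, -0.0006]]
scene 0.74 [[0.5089, -0.0072], [0.5085, -0.0096], [0.5079, -0.0132]]
```

View pics/v7.png

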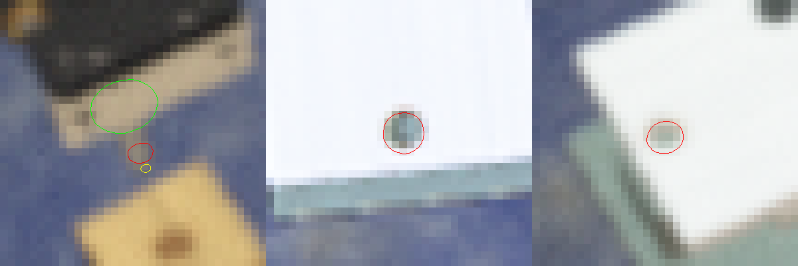

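The hole matches the predicted spot to about 1 mm in both views, and the pin is in line with the TCP. Moving over the hole.

Request:
{"api": "carry_out", "payload": {"series": [[0.001,0.045,-0.005,0],[0.002,0.09,-0.005,0],[0.002,0.135,-0.005,0],[0.002,0.165,-0.003,0],[0.002,0.173,0,0],[0.002,0.173,0,0],[0.002,0.173,0,0]]}}

```text
t: 15.85
tcp_pos: [0.4575, -0.0077, 0.1584]
eef_rot: [-3.133, -0.221, 0.001]
force: [-0.0, -0.4, -0.9]
opening: 0.0151
```

```bash
python3 - <<'E'
from pin import *
S_=cam('scene','scene8'); s=sensors.get_state(); t=s['tcp_pos']; print(t)
go((.4568,-.0083,.137),.139)
u=proj(S_,(.4563,-.0083,.07))[0].round().astype(int)
cv2.imwrite('pics/v8.png',cv2.resize(S_['color'][u[1]-30:u[1]+25,u[0]-30:u[0]+30],(600,550),interpolation=cv2.INTER_CUBIC))
E
```

```text
[ 0.4575491  -0.0076743   0.15857988]
t 15.9 move [-0.8  0.5 21.6] mm twist 0.1 psi 0.1411 open 0.0153 F [-0.3 -0.8 -1.2]
```

View pics/v8.png

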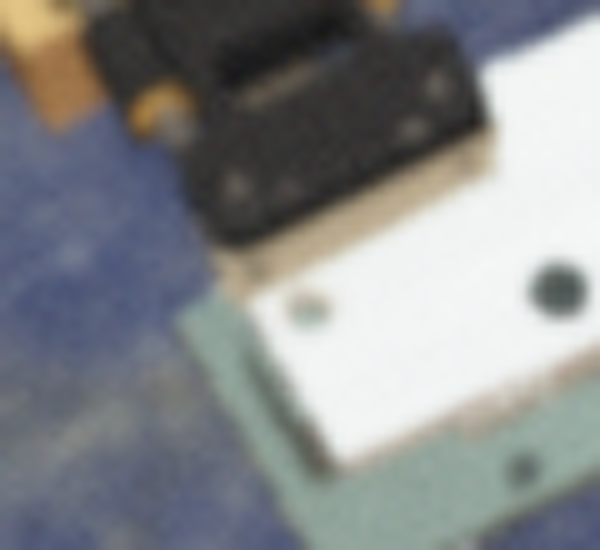

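The hole shows at (310,308) with the fingers above it, but the bright shank does not stand out against the white leaf. I'll go down in steps and feel for contact.

Request:
{"api": "carry_out", "payload": {"series": [[-0.0005,0.0005,0.008,0],[-0.0005,0.0005,0.016,0],[-0.0005,0.0005,0.022,0],[-0.0005,0.0005,0.022,0]]}}

```text
t: 16.4
tcp_pos: [0.4566, -0.0091, 0.1357]
eef_rot: [-3.134, -0.22, 0.002]
force: [0.2, -0.4, -0.8]
opening: 0.0149
```

Request:
{"api": "carry_out", "payload": {"series": [[0,0,0.005,0],[0,0,0.01,0],[0,0,0.015,0],[0,0,0.015,0]]}}

```text
t: 16.9
tcp_pos: [0.4568, -0.0092, 0.121]
eef_rot: [-3.134, -0.219, 0.002]
force: [-0.1, 0.4, -0.6]
opening: 0.0147
```

Request:
{"api": "carry_out", "payload": {"series": [[0,0,0.005,0],[0,0,0.01,0],[0,0,0.01,0],[0,0,0.01,0]]}}

```text
t: 17.4
tcp_pos: [0.4573, -0.0092, 0.1117]
eef_rot: [-3.134, -0.219, -0.0]
force: [0.5, 0.4, -0.7]
opening: 0.0155
```

Request:
{"api": "carry_out", "payload": {"series": [[0,0,0.005,0],[0,0,0.01,0],[0,0,0.01,0],[0,0,0.01,0]]}}

```text
t: 17.9
tcp_pos: [0.4572, -0.0092, 0.1016]
eef_rot: [-3.134, -0.219, 0.0]
force: [-0.2, -0.3, -0.0]
opening: 0.0153
```

Request:
{"api": "carry_out", "payload": {"series": [[0,0,0.004,0],[0,0,0.008,0],[0,0,0.011,0],[0,0,0.011,0]]}}

```text
t: 18.4
tcp_pos: [0.4571, -0.0093, 0.0904]
eef_rot: [-3.134, -0.219, 0.0]
force: [-0.8, -0.4, 1.0]
opening: 0.0154
```

Request:
{"api": "carry_out", "payload": {"series": [[0,0,0.003,0],[0,0,0.006,0],[0,0,0.006,0],[0,0,0.006,0]]}}

```text
t: 18.9
tcp_pos: [0.4574, -0.0093, 0.0856]
eef_rot: [3.134, 0.22, 0.0]
force: [-6.5, -0.0, 12.6]
opening: 0.0151
```

Request:
{"api": "carry_out", "payload": {"series": [[0,0,0.001,0],[0,0,0.001,0],[0,0,0.001,0],[0,0,0.001,0]]}}

```text
t: 19.4
tcp_pos: [0.4575, -0.0093, 0.0854]
eef_rot: [3.134, 0.22, 0.0]
force: [-10.9, 0.8, 21.6]
opening: 0.0149
```

```bash
python3 - <<'E'
from pin import *
S_=cam('scene','scene9');s=sensors.get_state(); print(s['tcp_pos'],s['force'],s['torque'])
u=proj(S_,(.5,-.0,.06))[0].round().astype(int)
cv2.imwrite('pics/v9.png',cv2.resize(S_['color'][u[1]-40:u[1]+40,u[0]-45:u[0]+45],(675,600),interpolation=cv2.INTER_CUBIC))
E
```

```text
[ 0.45749517 -0.00932363  0.08542929] [-11.28760568  -0.32439471  21.52439232] [ 0.11853398  2.04850744 -0.05604759]
```

View pics/v9.png

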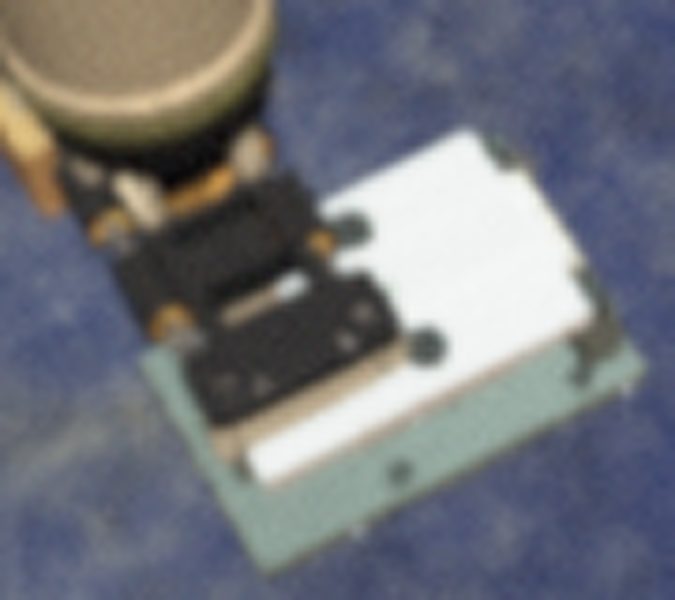

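The picture shows the leaf flat on the jig with the fingers holding the pin at its hole. The last 1 mm of commanded push moved the tool only 0.2 mm while the force rose from 12.6 to 21.6 N, so the leaf is on its hard stop. Handing in.

```bash
python3 - <<'E'
from h import *
print(job.sign_off()); s=sensors.get_state(); print(s['t'],s['tcp_pos'],s['force'],s['opening'])
E
```

```text
the job is handed in; nothing more can be done
None
the job is handed in; nothing more can be done
```

The jig is ready and handed in at about 19.5 s. The block is in the nest with its tab in the slot, the leaf is shut over it, and the arm is still holding the pin down through the leaf into the post.

**Last checks**
- **Push:** about 21.5 N down, with 11 N sideways along -x. The sideways force is unexplained; it may be arm compliance, since a similar one appeared when the block touched the nest floor.
- **Leaf:** against a hard stop. A further 1 mm of commanded push moved the tool only 0.2 mm, and the last picture shows the leaf flat.
- **Pin:** the tool stopped at z = 0.0854 m, where 0.0857 m was expected for a seated collar, so the pin had not slipped in the grip. Its tip went into the leaf and post holes without resistance.
- **Block:** seen seated in the picture taken after its release.
- **Bystanders:** no move was commanded near the mug, pliers or tape. I did not measure their positions again at the end.

**What disagreed or failed**
- The two cameras put the jig about 2 mm apart, so I used a value between them.
- A silhouette fit meant to check the seated block failed because the block merged with the white walls; I relied on the picture instead.
- The network's position for the leaf hole was wrong, so I used the hole seen in both pictures, which matched the jig geometry to about 1 mm.
- I never measured the leaf angle directly.

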